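# Close up the spacer row on the track and lock it

### The job

Push the row of four spacer blocks along the track as one train, from behind, until the row is fully home against the end stop. Then push the pivoting keeper by its peg right across the track behind the row, so that the row cannot creep back. Only push: never lift or tip a block, and leave the things lying around the track where they are.

Things in the scene. Friction and masses are not known exactly. Their poses are not given: they have to be found in the camera images.
- track: fixed spacer track. Axes: y along it, +y to the end stop (the -y end is open), x across, z up. Origin: under the middle of its plywood base (100 x 390 mm), at bench height. Blocks slide on the base, 12 mm above the bench, between aluminium guides 52 mm apart (outer faces 40 mm from the middle, tops 27 mm above the bench). A 60 mm long, 27 mm high pivot ear stands out to x = -95 mm.
- stop_face (a point): middle of the face of the end stop, a fixed hardwood block 94 mm wide and 76 mm high, that the first block must touch: at y = +150 mm of the track, 42 mm above the bench; axes as the track's
- spacer1: wooden spacer block 1: 50 (x, across the track) x 40 (y, along it) x 60 (z) mm, about 0.1 kg, loose in the track, top 72 mm above the bench, bushed hole in its top. Origin: centre of its underside. Nearest the stop; home with its centre 20 mm before the stop face.
- spacer2: wooden spacer block 2: 50 (x, across the track) x 40 (y, along it) x 60 (z) mm, about 0.1 kg, loose in the track, top 72 mm above the bench, bushed hole in its top. Origin: centre of its underside. Touches spacer1 from behind.
- spacer3: wooden spacer block 3: 50 (x, across the track) x 40 (y, along it) x 60 (z) mm, about 0.1 kg, loose in the track, top 72 mm above the bench, bushed hole in its top. Origin: centre of its underside. Touches spacer2 from behind.
- spacer4: wooden spacer block 4: 50 (x, across the track) x 40 (y, along it) x 60 (z) mm, about 0.1 kg, loose in the track, top 72 mm above the bench, bushed hole in its top. Origin: centre of its underside. The last: its rear face, 20 mm to -y, is pushed. The row is 160 mm long (gaps under 0.5 mm), starts 50 to 90 mm short of the stop and slides at 1 to 7 N.
- keeper (a joint): angle (rad) of the keeper, a flat steel arm 12 mm wide turning level on a pivot. 0: open, pointing from the pivot along the track's -y; 1.571 (end of travel): closed, pointing along +x across the track, 4 mm behind the row when that is home. Positive is counter-clockwise from above. Starts at -0.35 to 0.05 (negative: away from the blocks). Stays where left; takes about 1 N at the peg.
- keeper_pivot (a point): pivot axis of the keeper, at x = -55 mm, y = -20 mm in the track's frame, 34 mm above the bench; its screw head reaches 43 mm above the bench
- keeper_peg (a point): top centre of the keeper's upright steel peg: 12 mm thick, 80 mm from the pivot, standing up from the arm's top (39 mm above the bench) to 79 mm above the bench
- offcut: pine offcut 60 x 115 x 30 mm lying loose on the far side of the track, to be left alone. Origin: centre of its underside
- tape_measure: tape measure 75 x 89 x 34 mm lying loose on the far side of the track, to be left alone. Origin: centre of its underside
- hex_keys: set of hex keys in a holder 45 x 78 x 20 mm lying loose on the near side of the track, to be left alone. Origin: centre of its underside
Mind the look-alikes: they are no part of the job. What is shaped like the spacer2 but pink or red is not meant.

How it is judged (in metres and radians):
On the way, in this order (a step that is already met when the one before it is completed fails the run):
1. the row of four blocks is home against the end stop (y of spacer1 in the frame of track between 0.126 and 0.134 m and x of spacer1 in the frame of track between -0.006 and 0.006 m and height (world z) of each of spacer1, spacer2, spacer3, spacer4 below 0.016 m and angle between each of spacer1, spacer2, spacer3, spacer4's own z axis and vertical below 0.06 rad and y of spacer2 in the frame of track between 0.086 and 0.094 m and x of spacer2 in the frame of track between -0.006 and 0.006 m and y of spacer3 in the frame of track between 0.046 and 0.054 m and x of spacer3 in the frame of track between -0.006 and 0.006 m and y of spacer4 in the frame of track between 0.006 and 0.014 m and x of spacer4 in the frame of track between -0.006 and 0.006 m), for 0.2 s.
2. the keeper is across the track behind the row (value of joint keeper above 1.45 rad), for 0.2 s.
At the end, for the whole second after the job is handed in: All four spacer blocks stand upright in the track at rest, in a closed row against the end stop (each within 4 mm of its home place along the track), and the keeper is swung across behind them (joint above 1.45 of 1.571 rad) (all of step 1 and value of joint keeper above 1.45 rad and linear speed of each of spacer1, spacer2, spacer3, spacer4 below 0.01 m/s); the robot touches nothing.
It fails at once if a spacer block is lifted (more than 10 mm) or tipped (height (world z) of any of spacer1, spacer2, spacer3, spacer4 above 0.022 m or angle between any of spacer1, spacer2, spacer3, spacer4's own z axis and vertical above 0.35 rad).
It fails at once if a bystander is moved by more than 20 mm (distance of any of offcut, tape_measure, hex_keys from where it was at the start of the episode above 0.02 m).
It also fails if it takes over 48 s, if anything falls off the work surface, if the arm or the gripper's body presses on something with over 40 N, if the wrist force passes 120 N, or if a joint passes its speed limit or range.

### The arm

A 6-joint arm with a two-finger parallel gripper is mounted at the origin on a cart in front of the work surface, level with it; the furniture and walls round the work are solid. World frame = base frame: x ahead of the robot, y to its left, z up, the work surface at z = 0. Lengths are in mm, angles in rad, forces in N, time in s.
With the tool pointing down it reaches from about 375 to 900 mm from the base axis. Payload 3.1 kg.
Tool frame: the origin (TCP) lies at the very end of the fingers, on their centre line; the grasp point (between the pads) lies 19 mm behind it; z points along the fingers, y is the line along which they close (so a half turn about z gives the same grasp; the last joint's range is limited). The gripper opens to 85 mm and grips with 20 to 120 N. Pads are 22 mm wide; open, the fingers measure 114 mm over their backs; the gripper's body (76 mm by 85 mm) begins 54 mm behind the grasp point. The pads swing forward as they close: fully open they stand 13 mm farther back than shut.
Start: joints at [1.115, 0.527, 1.433, -0, 1.181, -0.178], TCP at [171.36, 601.026, 231.31] pointing down, gripper open.
Joint ranges: [-3.08, 3.08], [-0.75, 2.2], [0.22, 2.44], [-1.43, 4.57], [0, 2.65], [-2.85, 2.85]. Speed limits (rad/s): [2.79, 2.79, 3.14, 3.14, 3.14, 3.14].

### API

Orientations are given as a unit quaternion [w, x, y, z].
In Python, from cell import robot gives the robot as it stands. The module is installed in compiled form; this text tells all that it offers.
- The arm moves only by the tool servo_tool, never from a script. Its argument "motion" is a list of rows, each a list of 6 numbers: the shift along the tool's x, y, z in mm, then the turn, a rotation vector about the tool's x, y, z in rad. In form: [[x, y, z, ax, ay, az], ...]. A call has exactly 8 rows; each row is the pose to reach, as a shift and turn from the pose commanded when the call began, along the tool's axes at that moment; what a row does not reach only later rows make up. A row lasts 1/8 s, in which the tool goes at most 62.5 mm and 10.7 degrees, less where a joint would pass 70% of its speed; a pose out of reach is approached as far as the arm can. A call with a gripper value outside its range is refused whole. "jaw" is the closure, from 0 (fully open) to 1 (shut), set as the call begins (left out, the last holds). The fingers move at their own pace and stop on an object; "force" is the grip in N (left out, the last holds). Time passes only in rows, so rows that repeat a pose let the fingers close, or fill a call up. It gives the time, the measured TCP pose, the force, the opening and the grip force at its end, in the units of the state.
- robot.sense(): the state, without advancing time (a new reading comes with each control period).
- robot.capture(name): name is "scene" or "side" or "wrist"; returns a dict with "color" (420x560x3 uint8, blue, green, red), "range_z" (420x560 float32, mm along the optical axis (not along the pixel's ray), 0 where there is no reading), "intrinsics" (3x3 intrinsics, pixels), "world_to_cam" (4x4, takes a point from world to camera coordinates); the wrist camera has in their place "T_tool_cam" (4x4, takes a point from camera to tool coordinates, whose origin is the TCP and whose axes are the flange's). Camera axes: x right, y up, looking along -z (the intrinsics and any distortion apply to the point x, -y, -z); pixel columns grow to the right and rows downward; lengths in mm; the calibration is good to about 2 mm. A picture is of the moment at which its call begins: read the wrist's pose just before it.
- robot.job_done(): hands the job in; it is judged then, once.
The state is a dict: "time_s": time; "q": joint angles; "joint_vel": joint speeds; "tau": joint torques, N m; "eef_pos": TCP position; "tcp_rot": TCP orientation; "contact_force": force on the tool from outside, world axes, zero at the start; "moment": the same for the moment, N m; "grip_width": finger opening in mm; "grip_force": force on a finger pad.
Only numpy, scipy, OpenCV 4.12 (cv2) and the standard library are available. Lean on these libraries where they do the work, as an engineer would, in place of code of your own. Each camera call takes 0.05 s, during which the arm holds its last target. There are 200 camera calls.

## Working session

There is one attempt and no reset: what is moved stays moved. The work goes in short steps, Python scripts to look and compute and a tool call to move; the robot and the scene stay as the last step left them, time stands still between calls to the robot, and variables do not carry over. Pictures are saved under pics/ and viewed, at most 10 in all, crops included, and the job is handed in when it is done.

Besides the shell and the picture viewer there is one more tool, called after "Emit:" in YAML: its name, and indented under it one key for each argument. servo_tool: Moves the arm, as the interface text tells. Its arguments: {"type":"object","properties":{"motion":{"type":"array","items":{"type":"array","items":{"type":"number"}}},"jaw":{"type":"number"},"force":{"type":"number"}},"required":["motion"]}

```bash
mkdir -p pics
cat > h.py <<'E'
import numpy as np, cv2
from cell import robot
def snap(n,f):
    s=robot.sense(); c=robot.capture(n); cv2.imwrite('pics/'+f+'.png',c['color'])
    d={k:v for k,v in c.items()}; d['pos']=np.array(s['eef_pos']); d['rot']=np.array(s['tcp_rot']); np.savez('pics/'+f+'.npz',**d); return d
def c2w(d):
    return np.linalg.inv(d['world_to_cam'])
def pts(d):
    K=d['intrinsics'];z=d['range_z'];v,u=np.indices(z.shape)
    P=np.stack([(u-K[0,2])/K[0,0]*z,-(v-K[1,2])/K[1,1]*z,-z,np.ones_like(z)],-1)
    return (P@c2w(d).T)[...,:3]
E
python3 - <<'E'
from h import *
for n in('scene','side'):
    d=snap(n,n); print(n,d['intrinsics'],d['world_to_cam'],[k for k in d])
print(robot.sense())
E
```

```text
scene [[435.13764461   0.         276.52174754]
 [  0.         435.13764461 210.31845825]
 [  0.           0.           1.        ]] [[-8.05968936e-01 -5.91800701e-01 -1.36383711e-02  4.56034134e+02]
 [ 4.40275258e-01 -6.14689893e-01  6.54457052e-01 -2.68486511e+02]
 [-3.95691511e-01  5.21467416e-01  7.55976165e-01 -7.78411424e+02]
 [ 0.00000000e+00  0.00000000e+00  0.00000000e+00  1.00000000e+00]] ['color', 'range_z', 'intrinsics', 'world_to_cam', 'pos', 'rot']
side [[408.89306475   0.         285.800177  ]
 [  0.         408.89306475 213.87384647]
 [  0.           0.           1.        ]] [[ 9.97957190e-01 -6.07432595e-02  1.97914840e-02 -5.17345883e+02]
 [ 1.75968415e-02  5.59164320e-01  8.28870083e-01 -1.13346253e+02]
 [-6.14149622e-02 -8.26828591e-01  5.59090944e-01 -8.08906024e+02]
 [ 0.00000000e+00  0.00000000e+00  0.00000000e+00  1.00000000e+00]] ['color', 'range_z', 'intrinsics', 'world_to_cam', 'pos', 'rot']
{'time_s': 0.1, 'q': array([ 1.11446436e+00,  5.28374611e-01,  1.43376344e+00, -8.83986029e-06,
        1.18144687e+00, -1.78510411e-01]), 'joint_vel': array([ 1.00264330e-03, -2.71939161e-03, -3.91204752e-03, -7.27902710e-04,
       -5.89069615e-05,  7.97083578e-04]), 'tau': array([-3.95121197e-04, -4.43305707e+01, -1.78586447e+01, -2.41270873e-04,
        3.91690526e-03, -1.24699707e-06]), 'eef_pos': array([171.10218044, 600.44631784, 230.43404578]), 'tcp_rot': array([-3.07027496e-04,  1.38462735e-01,  9.90367143e-01, -9.47645693e-04]), 'contact_force': array([ 0.51712915, -0.17085414, -0.75605747]), 'moment': array([-0.00487472,  0.00553849,  0.00085428]), 'grip_force': 0.0, 'grip_width': 85.03756437530299}
```

View pics/scene.png

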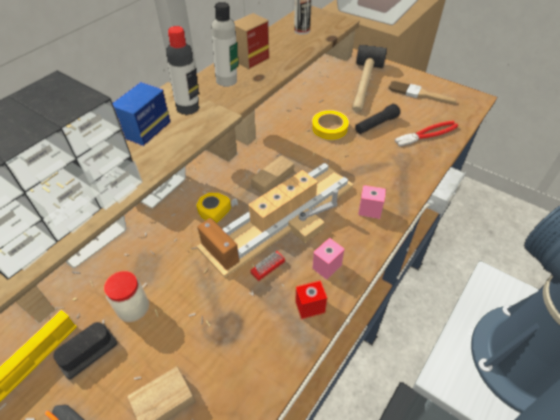

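View pics/side.png

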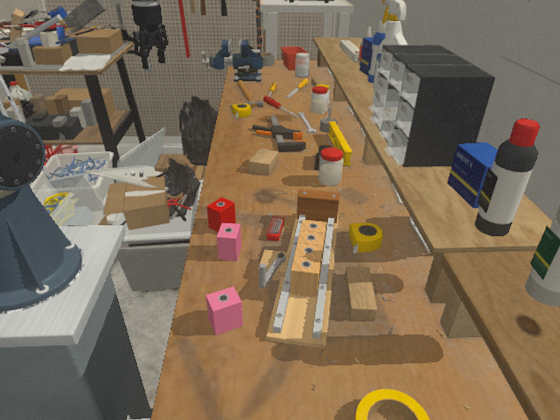

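The scene view shows the tan row in the track at (285,195), the brown stop at (217,243) and the keeper at (318,208). In the side view the row is at (308,255), the stop at (318,203) and the keeper at (272,265). Possible look-alikes in the scene view are the pink blocks at (372,200) and (328,258) and the red block at (311,300). They sit outside the track, so I choose the tan row between the guides.

Run:
```python
from h import *
for n in('scene','side'):
    d=dict(np.load(f'pics/{n}.npz')); P=pts(d); hsv=cv2.cvtColor(d['color'],cv2.COLOR_BGR2HSV)
    box=(slice(150,280),slice(180,370)) if n=='scene' else (slice(180,350),slice(200,390))
    M=np.zeros(P.shape[:2],bool);M[box]=1
    M&=d['range_z']>0
    m=M&(P[...,2]>66)&(P[...,2]<79)&(hsv[...,0]>8)&(hsv[...,0]<28)&(hsv[...,1]>50)&(hsv[...,2]>150)
    k,l,st,_=cv2.connectedComponentsWithStats(m.astype(np.uint8))
    i=1+st[1:,4].argmax(); Q=P[l==i]; print(n,'row',st[i],Q.mean(0),cv2.minAreaRect(Q[:,:2].astype(np.float32)))
    m=M&(P[...,2]>66)&(hsv[...,2]<150)&(hsv[...,1]>100)
    k,l,st,_=cv2.connectedComponentsWithStats(m.astype(np.uint8))
    i=1+st[1:,4].argmax(); Q=P[l==i]; Q=Q[Q[:,2]>np.percentile(Q[:,2],60)-3] ;print('stop',st[i],Q.mean(0),cv2.minAreaRect(Q[:,:2].astype(np.float32)))
    m=M&(hsv[...,1]<60)&(P[...,2]>20)&(P[...,2]<34)&(hsv[...,2]>110)
    k,l,st,_=cv2.connectedComponentsWithStats(m.astype(np.uint8))
    for i in range(1,k):
        if st[i,4]>60: Q=P[l==i];print('guide',st[i],Q.mean(0),cv2.minAreaRect(Q[:,:2].astype(np.float32)))
    c=(slice(150,280),slice(190,370)) if n=='scene' else (slice(180,350),slice(200,390))
    cv2.imwrite(f'pics/{n}_c.png',cv2.resize(d['color'][c],None,fx=3 if n=='side' else 4,fy=3 if n=='side' else 4,interpolation=cv2.INTER_CUBIC))
```

```text
scene row [ 249  170   69   50 1223] [560.7438504  -17.09230003  71.62687243] ((561.7781372070312, -21.72894287109375), (162.63192749023438, 53.140602111816406), 76.69632720947266)
stop [198 229  39  28 104] [580.0737146  169.87676871  72.48696394] ((596.943359375, 171.683349609375), (93.36375427246094, 29.847631454467773), 7.753365993499756)
guide [309 163  19  15 118] [ 560.9805772  -167.97876007   26.14068622] ((561.5723266601562, -169.75950622558594), (56.614356994628906, 17.04850959777832), 78.3365249633789)
guide [238 177 110  80 856] [529.70081088  -9.03032209  26.26125446] ((526.8555908203125, -20.784652709960938), (330.88458251953125, 21.323495864868164), 77.07732391357422)
guide [223 212  27  22 199] [616.73434961  79.07085816  26.16906225] ((617.8734130859375, 77.5978775024414), (74.0074691772461, 16.668275833129883), 78.78421020507812)
side row [ 291  219   35   56 1206] [559.04481176 -30.0705295   71.57749114] ((560.9126586914062, -22.407119750976562), (162.93211364746094, 49.382362365722656), 77.35771942138672)
stop [297 190  42  14 177] [591.88612759 139.91044967  73.03395742] ((594.6378173828125, 139.4090576171875), (25.070526123046875, 94.29029083251953), 63.8734016418457)
guide [273 215  33 115 644] [515.83455895 -69.91029568  26.43532896] ((527.8566284179688, -20.227157592773438), (334.7412109375, 13.626890182495117), 77.29999542236328)
guide [313 218  22 118 833] [585.28677018 -65.01139051  26.63836206] ((592.5118408203125, -32.69438171386719), (339.4426574707031, 14.707586288452148), 77.08894348144531)
```

View pics/side_c.png

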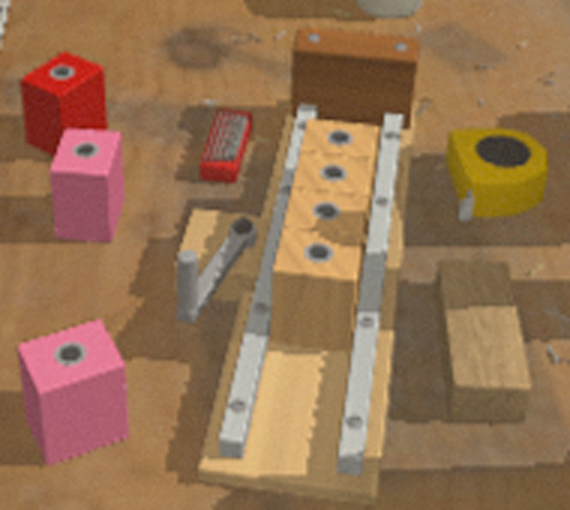

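View pics/scene_c.png

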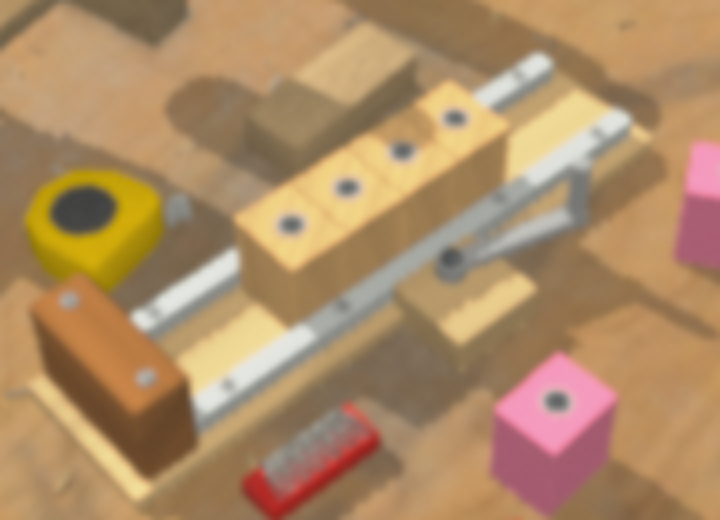

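The crops show the tan row between the guides, with no other block in the track. In the scene image the pivot screw is at (302,215) and the peg top at (334,191). In the side image they are at (281,255) and (262,266).

```bash
cat >> h.py <<'E'
def ray(d,u,v,z):
    K=d['intrinsics'];T=c2w(d);r=T[:3,:3]@np.array([(u-K[0,2])/K[0,0],-(v-K[1,2])/K[1,1],-1]);o=T[:3,3]
    return o+r*(z-o[2])/r[2]
A=np.radians(77.1);U=np.array([np.cos(A),np.sin(A)]);X=np.array([U[1],-U[0]])
def sc(p): return np.round([p[:2]@X,p[:2]@U],1)
E
python3 - <<'E'
from h import *
s=dict(np.load('pics/scene.npz'));t=dict(np.load('pics/side.npz'))
for nm,d,f,o,l in [('scene',s,4,(190,150),{'piv':(450,255,43),'peg':(580,162,79),'st1':(85,275,76),'st2':(190,375,76),'end':(630,118,27)}),('side',t,3,(200,180),{'piv':(243,225,43),'peg':(187,256,79),'stb1':(292,100,20),'end':(230,452,20),'blkL':(274,272,72),'blkR':(356,280,72)})]:
    for k,(u,v,z) in l.items():
        p=ray(d,o[0]+(u-f/2+.5)/f,o[1]+(v-f/2+.5)/f,z); print(nm,k,p.round(1),sc(p))
for nm,d in(('scene',s),('side',t)):
    P=pts(d);S=P[...,:2]@U;C=P[...,:2]@X-552
    # histogram of stop top along track
    m=(abs(C)<40)&(P[...,2]>30)&(S>225)&(S<330)
    m2=m&(P[...,2]>70); print(nm,'stop pts',m.sum(),np.percentile(S[m],[1,5,50,95]),np.percentile(S[m2],[1,5,50,95,99]), np.percentile(P[...,2][m],98))
    m=(abs(C)<15)&(P[...,2]>67)&(P[...,2]<77)&(S<215)&(S>0); print('row',np.percentile(S[m],[1,50,99]))
    for n,m in (('offc',(C>45)&(C<160)&(P[...,2]>10)&(P[...,2]<40)&(S>0)&(S<330)),('near',(C<-45)&(C>-140)&(P[...,2]>8)&(P[...,2]<90)&(S>-50)&(S<330))):
        print(n,[np.percentile(q[m],[1,50,99]).round() for q in (C,S,P[...,2])])
E
```

```text
scene piv [507.5 -16.6  43. ] [498.4  97.1]
scene peg [471.  -87.1  79. ] [478.5  20.2]
scene st1 [639.3 129.3  76. ] [594.3 268.8]
scene st2 [553.4 147.2  76. ] [506.6 267. ]
scene end [ 487.6 -180.7   27. ] [515.6 -67.2]
side piv [506.3 -19.6  43. ] [497.9  93.9]
side peg [469.4 -90.   79. ] [477.7  17.1]
side stb1 [554.1 159.3  20. ] [504.6 279. ]
side end [ 491.1 -185.8   20. ] [520.1 -71.5]
side blkL [520.2 -98.1  72. ] [528.9  20.5]
side blkR [ 567.5 -106.8   72. ] [577.   22.6]
scene stop pts 774 [267.44483036 270.64393585 293.26771139 303.36127968] [268.84556315 270.48363761 286.97142509 302.58961297 303.32527681] 78.33729154736459
row [ 26.00354893 109.84367809 184.46536455]
offc [array([ 75.,  99., 141.]), array([  2., 173., 257.]), array([11., 30., 36.])]
near [array([-138.,  -78.,  -45.]), array([-47., 121., 302.]), array([ 8., 26., 77.])]
side stop pts 858 [264.37791345 265.30343947 268.14308066 294.77610303] [264.99187434 266.12688269 278.53999634 298.37332475 301.10949835] 77.17403717110105
row [ 23.13500903  90.85561435 181.20637426]
offc [array([ 46., 101., 142.]), array([  2.,  89., 257.]), array([10., 30., 35.])]
near [array([-135.,  -73.,  -45.]), array([-49.,  79., 270.]), array([ 9., 27., 78.])]
```

```bash
cat >> h.py <<'E'
from scipy.spatial.transform import Rotation as R
C0,S0=552.4,117.3   # track origin
def go(x,y,z,th,rel=None):
    """track coords, th = angle of tool x measured from track +x"""
    s=robot.sense();w,a,b,c=s['tcp_rot'];Rt=R.from_quat([a,b,c,w]);p=(C0+x)*X+(S0+y)*U
    ang=A-np.pi/2+th;xx=np.array([np.cos(ang),np.sin(ang),0]);zz=np.array([0,0,-1.]);G=R.from_matrix(np.c_[xx,np.cross(zz,xx),zz])
    print('shift',Rt.inv().apply(np.r_[p,z]-s['eef_pos']).round(1),'turn',(Rt.inv()*G).as_rotvec().round(3),'| F',np.round(s['contact_force'],1),'t',s['time_s'],'tcp trk',sc(s['eef_pos'])-[C0,S0],s['eef_pos'][2].round(1),'q6',s['q'][5].round(2))
E
python3 - <<'E'
from h import *
t=dict(np.load('pics/side.npz'));P=pts(t);h=cv2.cvtColor(t['color'],cv2.COLOR_BGR2HSV)
m=((h[...,0]>150)|(h[...,0]<5))&(h[...,1]>70)
m[:180]=0;m[:,:200]=0
k,l,st,_=cv2.connectedComponentsWithStats(m.astype(np.uint8))
for i in range(1,k):
    if st[i,4]>80:
        Q=P[l==i];Q=Q[Q[:,2]>5];print(st[i],[np.percentile(q,[3,97]).round() for q in (Q[:,:2]@X-C0,Q[:,:2]@U-S0,Q[:,2])])
go(0,-135,120,np.pi/2)
E
```

```text
[ 207  198   34   63 1438] [array([-237., -150.]), array([-10., 119.]), array([ 9., 61.])]
[267 218  17  23 143] [array([-102.,  -77.]), array([ 71., 140.]), array([ 6., 19.])]
[ 206  286   37   49 1279] [array([-151.,  -97.]), array([-199., -152.]), array([ 8., 61.])]
shift [-552.7 -612.7  111.4] turn [-2.000e-03  1.000e-03  1.518e+00] | F [ 0.5 -0.2 -0.8] t 0.1 tcp trk [-519.7  506.2] 230.4 q6 -0.18
```

Emit:
servo_tool:
  motion:
    - [-39, -43, 0, 0, 0, 0.1]
    - [-78, -86, 0, 0, 0, 0.2]
    - [-117, -129, 5, 0, 0, 0.3]
    - [-156, -172, 10, 0, 0, 0.4]
    - [-195, -215, 20, 0, 0, 0.5]
    - [-234, -258, 30, 0, 0, 0.6]
    - [-273, -301, 40, 0, 0, 0.7]
    - [-312, -344, 50, 0, 0, 0.8]
  jaw: 1
  force: 40

```text
time_s: 1.1
eef_pos: [377.7, 183.0, 181.0]
tcp_rot: [0.0, 0.515, 0.857, 0.0]
contact_force: [0.9, 0.9, 0.5]
grip_width: -0.1
grip_force: 0.0
```

```bash
python3 -c "
from h import *
go(0,-135,120,np.pi/2)"
```

```text
shift [-359.3  -13.9   61.1] turn [ 0.001 -0.     0.715] | F [0.9 0.9 0.5] t 1.1 tcp trk [-225.1  145.4] 181.0 q6 -0.31
```

Emit:
servo_tool:
  motion:
    - [-50, -2, 0, 0, 0, 0.11]
    - [-105, -4, 5, 0, 0, 0.22]
    - [-160, -6, 15, 0, 0, 0.33]
    - [-215, -8, 25, 0, 0, 0.44]
    - [-270, -10, 35, 0, 0, 0.55]
    - [-320, -12, 45, 0, 0, 0.64]
    - [-359, -14, 55, 0, 0, 0.715]
    - [-359, -14, 61, 0, 0, 0.715]

```text
time_s: 2.1
eef_pos: [536.2, -141.3, 119.6]
tcp_rot: [0.001, 0.782, 0.623, 0.0]
contact_force: [-0.5, 0.1, -0.1]
grip_width: -0.1
grip_force: 0.0
```

Run:
```python
from h import *
go(0,-135,26,np.pi/2)
d=snap('wrist','w1'); print(d['T_tool_cam'])
```

```text
shift [ 0.4 -2.  93.6] turn [ 0.002  0.001 -0.   ] | F [-0.5  0.1 -0.1] t 2.1 tcp trk [   1.8 -135.3] 119.6 q6 -0.23
[[-1.19532172e-03  9.54180811e-01  2.99228260e-01  7.63507856e+01]
 [ 9.99999270e-01  1.19327009e-03  1.89572421e-04 -1.17139401e+00]
 [-1.76173768e-04  2.99228268e-01 -9.54181541e-01 -1.41604641e+02]
 [ 0.00000000e+00  0.00000000e+00  0.00000000e+00  1.00000000e+00]]
```

View pics/w1.png

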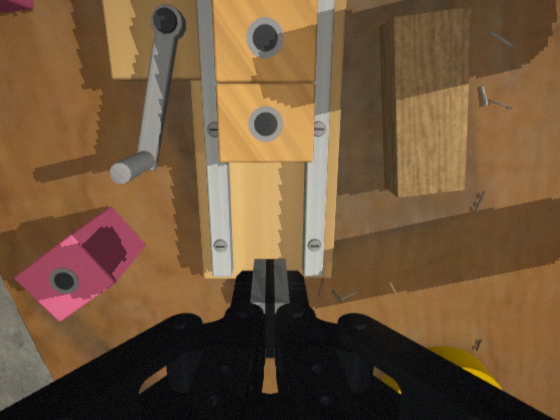

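The wrist view shows the row centred under the tool, with its rear face at row 161 and centre column 266. The peg top is at (122,173) and the pivot screw at (166,20). The next step is to refine the keeper position and move in behind the row.

```bash
cat >> h.py <<'E'
def rayw(d,u,v,z):
    w,a,b,c=d['rot'];M=R.from_quat([a,b,c,w]).as_matrix();T=d['T_tool_cam'];K=d['intrinsics']
    r=M@T[:3,:3]@np.array([(u-K[0,2])/K[0,0],-(v-K[1,2])/K[1,1],-1]);o=M@T[:3,3]+d['pos']
    return sc(o+r*(z-o[2])/r[2])-[C0,S0]
E
python3 - <<'E'
from h import *
d=dict(np.load('pics/w1.npz'))
for n,u,v,z in(('pivot',166,20,43),('peg',122,173,79),('rearL',218,161,72),('rearR',313,161,72),('gL',232,275,27),('gR',305,275,27)): print(n,rayw(d,u,v,z))
go(0,-135,32,np.pi/2)
E
```

```text
pivot [-55.2 -20.4]
peg [-74.6 -97.1]
rearL [-26.3 -92.3]
rearR [ 23.6 -92.4]
gL [ -26.3 -182.7]
gR [  26.2 -182.8]
shift [-1.5  0.9 86.8] turn [-0.002 -0.001  0.001] | F [ 0.8  0.9 -0.2] t 2.15 tcp trk [  -0.7 -133.6] 118.8 q6 -0.23
```

Emit:
servo_tool:
  motion:
    - [0, 0, 15, 0, 0, 0]
    - [0, 0, 35, 0, 0, 0]
    - [0, 0, 55, 0, 0, 0]
    - [0, 0, 75, 0, 0, 0]
    - [0, 0, 87, 0, 0, 0]
    - [0, 0, 87, 0, 0, 0]
    - [10, 0, 87, 0, 0, 0]
    - [20, 0, 87, 0, 0, 0]

```text
time_s: 3.15
eef_pos: [539.6, -118.1, 34.0]
tcp_rot: [0.001, 0.781, 0.624, 0.0]
contact_force: [-0.3, 0.7, -0.4]
grip_width: 0.0
grip_force: 0.0
```

```bash
python3 -c "
from h import *
go(0,-21,32,np.pi/2)"
```

```text
shift [90.9  0.4  2. ] turn [0.001 0.    0.003] | F [-0.3  0.7 -0.4] t 3.15 tcp trk [-1.000e-01 -1.119e+02] 34.0 q6 -0.2
```

Emit:
servo_tool:
  motion:
    - [4, 0, 0, 0, 0, 0]
    - [8, 0, 0, 0, 0, 0]
    - [12, 0, 0, 0, 0, 0]
    - [17, 0, 0, 0, 0, 0]
    - [23, 0, 0, 0, 0, 0]
    - [29, 0, 0, 0, 0, 0]
    - [35, 0, 0, 0, 0, 0]
    - [41, 0, 0, 0, 0, 0]

```text
time_s: 4.15
eef_pos: [548.2, -78.3, 33.3]
tcp_rot: [0.0, 0.781, 0.624, -0.0]
contact_force: [-1.1, -4.2, 2.0]
grip_width: -0.1
grip_force: 2.0
```

```bash
python3 -c "
from h import *
go(0,-21,32,np.pi/2)"
```

```text
shift [50.3  0.7  1.3] turn [0.    0.    0.003] | F [-1.1 -4.2  2. ] t 4.15 tcp trk [ -0.6 -71.3] 33.3 q6 -0.12
```

Pushing at about 4 N, as expected.

Emit:
servo_tool:
  motion:
    - [6, 0, 0, 0, 0, 0]
    - [12, 0, 0, 0, 0, 0]
    - [18, 0, 0, 0, 0, 0]
    - [24, 0, 0, 0, 0, 0]
    - [30, 0, 0, 0, 0, 0]
    - [36, 0, 0, 0, 0, 0]
    - [41, 0, 0, 0, 0, 0]
    - [44, 0, 0, 0, 0, 0]

```text
time_s: 5.15
eef_pos: [557.7, -35.5, 33.3]
tcp_rot: [-0.0, 0.781, 0.625, -0.0]
contact_force: [-1.3, -4.4, 4.0]
grip_width: 0.2
grip_force: 2.2
```

Emit:
servo_tool:
  motion:
    - [1, 0, 0, 0, 0, 0]
    - [2, 0, 0, 0, 0, 0]
    - [3, 0, 0, 0, 0, 0]
    - [3, 0, 0, 0, 0, 0]
    - [3, 0, 0, 0, 0, 0]
    - [3, 0, 0, 0, 0, 0]
    - [3, 0, 0, 0, 0, 0]
    - [3, 0, 0, 0, 0, 0]

```text
time_s: 6.15
eef_pos: [558.4, -32.8, 33.3]
tcp_rot: [-0.0, 0.781, 0.624, -0.0]
contact_force: [-2.0, -4.2, 2.9]
grip_width: -0.1
grip_force: 1.8
```

```bash
python3 -c "
from h import *
go(0,-21,32,np.pi/2)"
```

```text
shift [3.6 0.8 1.3] turn [-0.    -0.     0.003] | F [-2.  -4.2  2.9] t 6.15 tcp trk [ -0.8 -24.6] 33.3 q6 -0.04
```

Emit:
servo_tool:
  motion:
    - [1, 0, 0, 0, 0, 0]
    - [1.5, 0, 0, 0, 0, 0]
    - [2, 0, 0, 0, 0, 0]
    - [2.5, 0, 0, 0, 0, 0]
    - [3, 0, 0, 0, 0, 0]
    - [3, 0, 0, 0, 0, 0]
    - [3, 0, 0, 0, 0, 0]
    - [3, 0, 0, 0, 0, 0]

```text
time_s: 7.15
eef_pos: [559.1, -29.8, 33.3]
tcp_rot: [-0.0, 0.781, 0.624, 0.0]
contact_force: [-0.2, -3.2, 3.4]
grip_width: 0.2
grip_force: 1.6
```

Emit:
servo_tool:
  motion:
    - [0.5, 0, 0, 0, 0, 0]
    - [1, 0, 0, 0, 0, 0]
    - [1.5, 0, 0, 0, 0, 0]
    - [2, 0, 0, 0, 0, 0]
    - [2, 0, 0, 0, 0, 0]
    - [2, 0, 0, 0, 0, 0]
    - [2, 0, 0, 0, 0, 0]
    - [2, 0, 0, 0, 0, 0]

```text
time_s: 8.15
eef_pos: [559.3, -28.9, 33.3]
tcp_rot: [0.0, 0.781, 0.625, -0.001]
contact_force: [-2.0, -6.7, 3.2]
grip_width: 0.2
grip_force: 3.7
```

Emit:
servo_tool:
  motion:
    - [0.5, 0, 0, 0, 0, 0]
    - [1, 0, 0, 0, 0, 0]
    - [1.5, 0, 0, 0, 0, 0]
    - [2, 0, 0, 0, 0, 0]
    - [2, 0, 0, 0, 0, 0]
    - [2, 0, 0, 0, 0, 0]
    - [2, 0, 0, 0, 0, 0]
    - [2, 0, 0, 0, 0, 0]

```text
time_s: 9.15
eef_pos: [559.5, -28.9, 33.4]
tcp_rot: [0.001, 0.781, 0.625, -0.002]
contact_force: [-5.0, -14.3, 3.2]
grip_width: 0.1
grip_force: 7.5
```

The force has risen to 15 N with no motion, so the row is home. Backing off, then a check.

Emit:
servo_tool:
  motion:
    - [-2, 0, 0, 0, 0, 0]
    - [-4, 0, 0, 0, 0, 0]
    - [-10, 0, 0, 0, 0, 0]
    - [-25, 0, 0, 0, 0, 0]
    - [-45, 0, -10, 0, 0, 0]
    - [-70, 0, -40, 0, 0, 0]
    - [-90, 0, -80, 0, 0, 0]
    - [-90, 0, -90, 0, 0, 0]

```text
time_s: 10.15
eef_pos: [541.3, -116.9, 126.2]
tcp_rot: [0.003, 0.782, 0.623, 0.001]
contact_force: [-0.7, 0.5, -0.0]
grip_width: -0.1
grip_force: 0.0
```

Run:
```python
from h import *
go(-110,-94,120,-.25)
d=snap('wrist','w2')
```

```text
shift [  16.4 -111.4    5.6] turn [ 0.005 -0.004  1.821] | F [-0.7  0.5 -0. ] t 10.15 tcp trk [   1.4 -110.4] 126.2 q6 -0.19
```

View pics/w2.png

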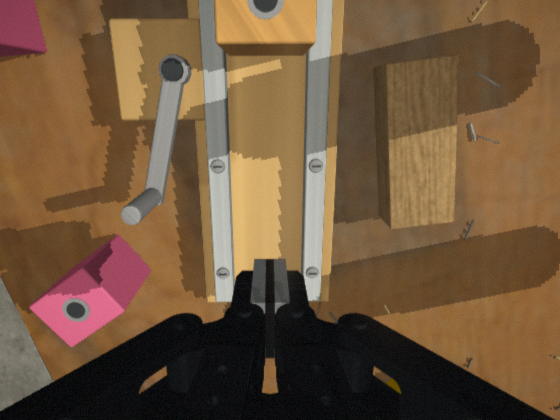

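Run:
```python
from h import *
d=dict(np.load('pics/w2.npz'))
for n,u,v,z in(('pivot',173,69,43),('peg',132,214,79),('rearL',217,43,72),('rearR',316,43,72)): print(n,rayw(d,u,v,z))
t=snap('side','side2');P=pts(t);S=P[...,:2]@U-S0;C=P[...,:2]@X-C0
m=(abs(C)<15)&(P[...,2]>67)&(P[...,2]<76)&(S>-60)&(S<148); print('row',np.percentile(S[m],[1,99]))
cv2.imwrite('pics/side2c.png',cv2.resize(t['color'][180:330,230:380],None,fx=4,fy=4,interpolation=cv2.INTER_CUBIC))
```

```text
pivot [-55.1 -20. ]
peg [-74.8 -96.4]
rearL [-25.4  -9.8]
rearR [23.6 -9.8]
row [-11.2708459   71.76802081]
```

View pics/side2c.png

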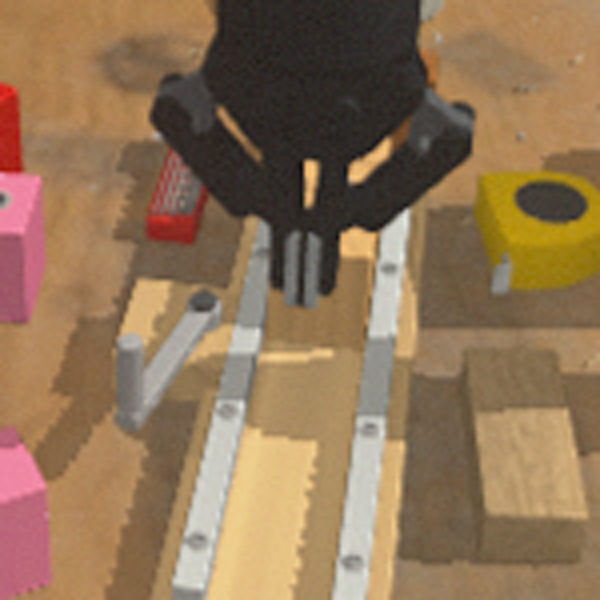

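The wrist view puts the rear face at y = -9.8 mm (home is -10 mm). The keeper has not moved: its angle is about -0.25. Next I go round to the outside of the peg.

Emit:
servo_tool:
  motion:
    - [2, -14, 0, 0, 0, 0.18]
    - [4, -28, 0, 0, 0, 0.36]
    - [6, -42, 0, 0, 0, 0.54]
    - [8, -56, 0, 0, 0, 0.72]
    - [10, -70, 0, 0, 0, 0.9]
    - [12, -84, 0, 0, 0, 1.08]
    - [14, -98, 0, 0, 0, 1.26]
    - [16, -111, 0, 0, 0, 1.44]

```text
time_s: 11.25
eef_pos: [433.8, -72.6, 122.2]
tcp_rot: [-0.001, 0.999, -0.048, -0.002]
contact_force: [-0.3, -0.1, -0.4]
grip_width: 0.1
grip_force: 0.0
```

```bash
python3 -c "
from h import *
go(-108,-89,52,-.25)"
```

```text
shift [ 5.8 -1.4 70.1] turn [-0.001  0.003  0.379] | F [-0.3 -0.1 -0.4] t 11.25 tcp trk [-113.4  -91.2] 122.2 q6 1.25
```

Emit:
servo_tool:
  motion:
    - [2, 0, 0, 0, 0, 0.13]
    - [4, -1, 0, 0, 0, 0.26]
    - [6, -1, 10, 0, 0, 0.38]
    - [6, -1, 25, 0, 0, 0.38]
    - [6, -1, 40, 0, 0, 0.38]
    - [6, -1, 55, 0, 0, 0.38]
    - [6, -1, 70, 0, 0, 0.38]
    - [6, -1, 70, 0, 0, 0.38]

```text
time_s: 12.25
eef_pos: [439.8, -72.2, 51.7]
tcp_rot: [-0.001, 0.972, -0.233, -0.003]
contact_force: [-0.1, 0.2, -0.3]
grip_width: 0.3
grip_force: 0.0
```

```bash
cat >> h.py <<'E'
def arc(t0,t1,d0,d1,z=52):
    s=robot.sense();w,a,b,c=s['tcp_rot'];Rt=R.from_quat([a,b,c,w])
    for k in range(1,9):
        th=t0+(t1-t0)*k/8;d=d0+(d1-d0)*k/8
        x=-55+80*np.sin(th)-d*np.cos(th);y=-20-80*np.cos(th)-d*np.sin(th);p=np.r_[(C0+x)*X+(S0+y)*U,z]
        ang=A-np.pi/2+th;xx=np.array([np.cos(ang),np.sin(ang),0]);zz=np.array([0,0,-1.]);G=R.from_matrix(np.c_[xx,np.cross(zz,xx),zz])
        print(Rt.inv().apply(p-s['eef_pos']).round(),(Rt.inv()*G).as_rotvec().round(2)[2])
    print(sc(s['eef_pos'])-[C0,S0],s['eef_pos'][2],s['contact_force'].round(1),s['q'][5])
E
python3 -c "
from h import *
arc(-.25,.45,28,17)"
```

```text
[14.  2. -0.] -0.08
[23.  3. -0.] -0.17
[31.  3. -0.] -0.26
[40.  3. -1.] -0.35
[48.  1. -1.] -0.43
[57. -1. -1.] -0.52
[65. -4. -1.] -0.61
[72. -8. -1.] -0.7
[-107.6  -89.5] 51.66318329260785 [-0.1  0.2 -0.3] 1.626693904956046
```

Emit:
servo_tool:
  motion:
    - [10, 2, 0, 0, 0, -0.08]
    - [19, 3, 0, 0, 0, -0.17]
    - [29, 3, 0, 0, 0, -0.26]
    - [39, 3, 0, 0, 0, -0.35]
    - [48, 1, 0, 0, 0, -0.43]
    - [57, -1, 0, 0, 0, -0.52]
    - [65, -4, 0, 0, 0, -0.61]
    - [72, -8, 0, 0, 0, -0.7]

```text
time_s: 13.25
eef_pos: [508.7, -98.5, 53.3]
tcp_rot: [-0.0, 0.993, 0.116, -0.001]
contact_force: [-0.8, -0.8, 0.4]
grip_width: -0.0
grip_force: 0.5
```

```bash
python3 -c "
from h import *
arc(.45,1.05,17,17)"
```

```text
[5. 0. 1.] -0.07
[11.  1.  1.] -0.14
[18.  1.  1.] -0.22
[24.  1.  1.] -0.29
[30.  0.  1.] -0.37
[36. -1.  1.] -0.44
[42. -3.  1.] -0.52
[47. -5.  1.] -0.59
[-34.6 -99.7] 53.277109400370506 [-0.8 -0.8  0.4] 0.93170657018234
```

Emit:
servo_tool:
  motion:
    - [5, 0, 0, 0, 0, -0.07]
    - [11, 1, 0, 0, 0, -0.14]
    - [18, 1, 0, 0, 0, -0.22]
    - [24, 1, 0, 0, 0, -0.29]
    - [30, 0, 0, 0, 0, -0.37]
    - [36, -1, 0, 0, 0, -0.44]
    - [42, -3, 0, 0, 0, -0.52]
    - [47, -5, 0, 0, 0, -0.59]

```text
time_s: 14.25
eef_pos: [553.4, -83.0, 53.2]
tcp_rot: [-0.0, 0.917, 0.399, -0.001]
contact_force: [-0.6, -1.0, -0.9]
grip_width: -0.1
grip_force: 0.5
```

```bash
python3 -c "
from h import *
arc(1.05,1.55,17,17)"
```

```text
[5. 1. 1.] -0.07
[10.  2.  1.] -0.13
[15.  2.  1.] -0.19
[21.  2.  1.] -0.25
[26.  2.  1.] -0.32
[31.  1.  1.] -0.38
[36. -0.  1.] -0.44
[41. -1.  1.] -0.5
[  5.6 -74.6] 53.236067924499785 [-0.6 -1.  -0.9] 0.4009230953658698
```

Emit:
servo_tool:
  motion:
    - [5, 1, 0, 0, 0, -0.07]
    - [10, 2, 0, 0, 0, -0.13]
    - [15, 2, 0, 0, 0, -0.19]
    - [21, 2, 0, 0, 0, -0.25]
    - [26, 2, 0, 0, 0, -0.32]
    - [31, 1, 0, 0, 0, -0.38]
    - [36, 0, 0, 0, 0, -0.44]
    - [39, -1, 0, 0, 0, -0.5]

```text
time_s: 15.25
eef_pos: [579.4, -53.7, 53.2]
tcp_rot: [-0.0, 0.79, 0.614, -0.0]
contact_force: [-0.1, -0.1, -1.4]
grip_width: -0.1
grip_force: 0.4
```

```bash
python3 -c "
from h import *
arc(1.571,1.571,17,17)"
```

```text
[3. 1. 1.] -0.02
[3. 1. 1.] -0.02
[3. 1. 1.] -0.02
[3. 1. 1.] -0.02
[3. 1. 1.] -0.02
[3. 1. 1.] -0.02
[3. 1. 1.] -0.02
[3. 1. 1.] -0.02
[ 24.4 -40.3] 53.22134207375772 [-0.1 -0.1 -1.4] -0.03481051687561955
```

Emit:
servo_tool:
  motion:
    - [1, 0, 0, 0, 0, -0.02]
    - [2, 0, 0, 0, 0, -0.02]
    - [3, 0, 0, 0, 0, -0.02]
    - [3.5, 0, 0, 0, 0, -0.02]
    - [4, 0, 0, 0, 0, -0.02]
    - [4, 0, 0, 0, 0, -0.02]
    - [4, 0, 0, 0, 0, -0.02]
    - [4, 0, 0, 0, 0, -0.02]

```text
time_s: 16.25
eef_pos: [580.7, -50.3, 53.3]
tcp_rot: [-0.0, 0.784, 0.62, -0.0]
contact_force: [-0.8, -0.2, -0.5]
grip_width: -0.4
grip_force: 0.2
```

Emit:
servo_tool:
  motion:
    - [0.5, 0, 0, 0, 0, 0]
    - [1, 0, 0, 0, 0, 0]
    - [1.5, 0, 0, 0, 0, 0]
    - [2, 0, 0, 0, 0, 0]
    - [2.5, 0, 0, 0, 0, 0]
    - [2.5, 0, 0, 0, 0, 0]
    - [2.5, 0, 0, 0, 0, 0]
    - [2.5, 0, 0, 0, 0, 0]

```text
time_s: 17.25
eef_pos: [580.9, -49.8, 53.3]
tcp_rot: [0.001, 0.784, 0.621, -0.001]
contact_force: [-2.0, -8.6, 0.2]
grip_width: 0.0
grip_force: 4.3
```

The keeper is at its end stop: the force has risen to 9 N with no motion. Backing away and taking a check picture.

Emit:
servo_tool:
  motion:
    - [-2, 0, 0, 0, 0, 0]
    - [-5, 0, 0, 0, 0, 0]
    - [-15, 0, 0, 0, 0, 0]
    - [-30, 0, -10, 0, 0, 0]
    - [-50, 0, -30, 0, 0, 0]
    - [-70, 0, -60, 0, 0, 0]
    - [-80, 0, -80, 0, 0, 0]
    - [-80, 0, -80, 0, 0, 0]

```text
time_s: 18.25
eef_pos: [564.1, -127.7, 135.5]
tcp_rot: [0.002, 0.785, 0.62, 0.001]
contact_force: [-0.0, 0.6, 0.3]
grip_width: -0.1
grip_force: 0.0
```

```bash
python3 -c "
from h import *
snap('wrist','w3')"
```

```text
(no output)
```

View pics/w3.png

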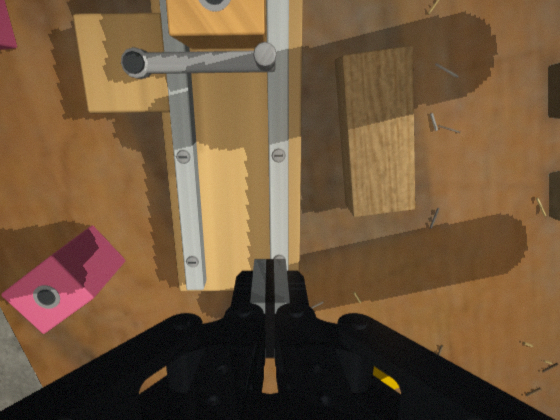

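The keeper lies square across the track: the pivot is at (134,62), the peg at (265,53), and the row's rear face just beyond at row 35. Nothing touches the gripper.

```bash
python3 -c "
from h import *
d=dict(np.load('pics/w3.npz'));a=rayw(d,134,62,43);b=rayw(d,265,53,79);r=rayw(d,218,35,72);print(a,b,r)
if np.arctan2(b[0]-a[0],a[1]-b[1])>1.47 and abs(r[1]+10)<3: print(robot.job_done())"
```

```text
[-55.1 -20.2] [ 23.7 -19.6] [ -0.4 -10.1]
the job is handed in; nothing more can be done
None
```

The job is handed in: the row is home against the stop (rear face measured at y = -10.1 mm against -10 mm nominal), the keeper is fully across behind it at about 1.57 rad, and the arm is clear; the script reported no verdict.

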